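# Push home the loose relay and snap the cover on the control box

### The job

One of the three plug-in relays in the open control box stands proud of its neighbours: first press it down fully home. Then lift the loose cover by its black grip, lay it on the box and press it down until it is fully seated on the rim all the way round, and let go. Leave the wire spool, the meter and the screwdriver where they are.

Things in the scene. Friction and masses are not known exactly. Their poses are not given: they have to be found in the camera images.
- box: open grey control box fixed to the bench, outside 110 mm (its x) by 180 mm (its y), 70 mm high, walls 4 mm; origin at the centre of its underside, on the bench, z up. Inside, three relays stand in black sockets. A relay that stands proud keeps the cover from seating
- box_rim (a point): centre of the box's open top, level with its rim, 70 mm above the bench. In the corners, at x = +-43, y = +-77 mm from here, stand four red round catches, 8 mm across, tops 7 mm above the rim. The cover first lands on them; each takes about 3 N to push down and stays down (no spring). The cover's weight alone does not move them
- relay_1 (a joint): how far relay 1 stands proud of its fully-home position, in m: 0 = home, at most 0.012. It slides straight down along the box's z; about 6 N moves it, it does not spring back and stays where it is left; at 0 it meets a hard stop
- relay_1_top (a point): centre of the flat top of relay 1, an amber block, 50 mm (box x) by 28 mm (box y), upright in its socket, axes parallel to the box's. When home, this top is 67 mm above the bench, 3 mm below the rim. The three look alike and stand in a row along the box's y, 38 mm apart, in any order
- relay_2 (a joint): how far relay 2 stands proud of its fully-home position, in m: 0 = home, at most 0.012. It slides straight down along the box's z; about 6 N moves it, it does not spring back and stays where it is left; at 0 it meets a hard stop
- relay_2_top (a point): centre of the flat top of relay 2, an amber block, 50 mm (box x) by 28 mm (box y), upright in its socket, axes parallel to the box's. When home, this top is 67 mm above the bench, 3 mm below the rim. The three look alike and stand in a row along the box's y, 38 mm apart, in any order
- relay_3 (a joint): how far relay 3 stands proud of its fully-home position, in m: 0 = home, at most 0.012. It slides straight down along the box's z; about 6 N moves it, it does not spring back and stays where it is left; at 0 it meets a hard stop
- relay_3_top (a point): centre of the flat top of relay 3, an amber block, 50 mm (box x) by 28 mm (box y), upright in its socket, axes parallel to the box's. When home, this top is 67 mm above the bench, 3 mm below the rim. The three look alike and stand in a row along the box's y, 38 mm apart, in any order
- cover_grip (a point): centre of the cover's black grip rib, 14 mm wide (x), 60 mm long (y, the cover's long side), 29 mm high, in the middle of the cover's plate. This point is 14 mm above the plate's top face and 32 mm above the skirt's lower edge. Height above the bench: 32 mm at the start, 95 mm when laid on the catches, 88 mm when fully seated, over the box's centre
- cover: loose white-grey cover, 110 to 230 g, lying skirt down on the bench; origin at the centre of its lower edge, axes as cover_grip. Flat plate 118 x 188 x 4 mm, top face 18 mm up, free to be pressed at both ends (catches lie below y = +-77 mm). Its skirt reaches 14 mm below the plate and flares: play on each side of the box 2 mm at the plate, 6 mm at the mouth. Fits either way round
- spool: bystander: spool of blue wire, dark flanges with a pale disc on top, 64 mm across, 45 mm high, upright; origin at the centre of its underside
- meter: bystander: dark grey hand meter lying flat, 140 x 72 x 40 mm; origin at the centre of its underside, long side along its x
- driver: bystander: screwdriver with purple handle lying on the bench, about 200 mm long along its x; origin below its middle
There are look-alikes about, which are no part of the job. Several things have the shape of the cover; the one meant has the colours described above. There is more than one size of the box; the one meant has the size given above.

How it is judged:
On the way, in this order (a step that is already met when the one before it is completed fails the run):
1. all three relays are home (within 2 mm) while the cover is still off the box (value of joint each of relay_1, relay_2, relay_3 below 0.002 m and horizontal distance between cover_grip and box above 0.1 m), for 0.2 s.
2. the cover is seated on the box with the robot pressing or holding it (over 1 N) (z of cover_grip in the frame of box between 0.084 and 0.09 m and horizontal distance between cover_grip and box below 0.008 m and angle between cover_grip's own z axis and vertical below 0.025 rad and angle between the y axis of cover_grip and the y axis of box, either way round below 0.1 rad and contact force between any of the fingers, the arm and cover above 1 N), for 0.05 s.
At the end, for the whole second after the job is handed in: All three relays are home within 2 mm; the cover lies on the box within 2 mm of its fully seated height, within 8 mm of the box's centre, tilted by less than 0.025 rad and turned less than 0.1 rad from the box (either way round), at rest and released (value of joint each of relay_1, relay_2, relay_3 below 0.002 m and z of cover_grip in the frame of box between 0.084 and 0.09 m and horizontal distance between cover_grip and box below 0.008 m and angle between cover_grip's own z axis and vertical below 0.025 rad and angle between the y axis of cover_grip and the y axis of box, either way round below 0.1 rad and linear speed of cover below 0.01 m/s); the robot touches nothing.
It fails at once if the wire spool is moved by more than 30 mm (distance of spool from where it was at the start of the episode above 0.03 m).
It fails at once if the meter is moved by more than 30 mm (distance of meter from where it was at the start of the episode above 0.03 m).
It fails at once if the screwdriver is moved by more than 30 mm (distance of driver from where it was at the start of the episode above 0.03 m).
It also fails if it takes over 58 s, if anything falls off the work surface, if the arm or the gripper's body presses on something with over 40 N, if the wrist force passes 120 N, or if a joint passes its speed limit or range.

### The arm

A 7-joint arm with a two-finger parallel gripper is mounted at the origin on the work surface. World frame = base frame: x ahead of the robot, y to its left, z up, the work surface at z = 0. Lengths are in m, angles in rad, forces in N, time in s.
With the tool pointing down it reaches from about 0.4 to 0.85 m from the base axis. Payload 4.5 kg.
Tool frame: the origin (TCP) lies midway between the tips of the shut fingers; the grasp point (between the pads) lies 19 mm behind it; x points along the fingers, y is the direction in which the jaws open and shut, and the axes are right-handed (so a half turn about x gives the same grasp; the last joint's range is limited). The gripper opens to 88 mm and grips with 3 to 60 N. Pads are 18 mm wide; open, the fingers measure 123 mm over their backs; the gripper's body (75 mm by 187 mm) begins 45 mm behind the grasp point.
Start: joints at [-1.257, 0.689, -0.195, 1.565, 0.157, 0.902, -0.215], TCP at [0.173, 0.601, 0.239] pointing down, gripper open.
Joint ranges: [-3.01, 3.01], [-0.46, 2.08], [-1.47, 1.51], [0.13, 2.56], [-1, 4.14], [0.04, 2.09], [-2.66, 2.66]. Speed limits (rad/s): [2.57, 2.57, 3.14, 3.14, 3.14, 3.14, 3.14].

### API

Orientations are given as a unit quaternion [x, y, z, w].
In Python, from station import monitor, imaging, job, models gives the robot as it stands. The module is installed in compiled form; this text tells all that it offers.
- The arm moves only by the tool play_rows, never from a script. Its argument "rows" is a list of rows, each a list of 3 entries, a list of its own where there are three numbers: the shift along the tool's x, y, z as a fraction of full scale, then the turn about the tool's x as a fraction of full scale, then the gripper's target within -1 to 1 (fully open at 1, half-way at 0, shut at -1). A call has 1 to 12 rows; each row is the pose to reach, as a shift and turn from the pose commanded when the call began, along the tool's axes at that moment; what a row does not reach only later rows make up. Full scale, the value 1, is 15 cm for a shift and 120 degrees for a turn. A row lasts 1/10 s, in which the tool goes at most 50 mm and 8.59 degrees, less where a joint would pass 70% of its speed; a pose out of reach is approached as far as the arm can. A call with a number of a shift or a turn outside -1 to 1 is refused whole. A call with a gripper value outside its range is refused whole. The fingers move at their own pace and stop on an object; "newtons" is the grip in N (left out, the last holds). Time passes only in rows, so rows that repeat a pose let the fingers close. It gives the time, the measured TCP pose, the force and the opening at its end, in the units of the state.
- monitor.state(): the state, without advancing time (a new reading comes with each control period).
- imaging.capture(name): name is "side" or "top"; returns the picture (420x560x3 uint8, red, green, blue); there is no depth.
- imaging.get_calibration(name): a dict with "K" (3x3 intrinsics, pixels), "R" (3x3) and "t" (3): a world point X has camera coordinates R X + t. Camera axes: x right, y down, z forward; pixel columns grow to the right and rows downward; lengths in m; the calibration is good to about 2 mm. A picture is of the moment at which its call begins. get_calibration takes no time and is no camera call.
- job.hand_in(): hands the job in, once; it reports no verdict.
Trained networks look in the newest picture that a camera, given by its name, has taken for a name from the list of things; names that differ only in an ending like _2 or _b are one class to them, and where a whole thing is asked for, a point or a joint stands for the part that bears it (a point fixed in the world has none). Each returns a list of dicts, best first, with "confidence" (0 to 1); they miss things now and then, are a little off and sometimes report something else, mostly with a low value. They report only what shows in the picture. A call takes as long as a camera call. They do not tell look-alikes from the thing itself.
- models.search_frame(target, camera): "extent" ([left, top, width, height] in pixels, round what is visible of it).
- models.masks_of(target, camera): "mask" (420x560 bool, what is visible of it) and "extent" ([left, top, width, height] in pixels, round what is visible of it).
- models.mark_of(target, camera): "xy" ([column, row] in pixels: a listed point, or the origin of a listed thing).
The state is a dict: "time": time; "joint_pos": joint angles; "dq": joint speeds; "joint_torque": joint torques, N m; "tcp_pos": TCP position; "ee_rot": TCP orientation; "contact_force": force on the tool from outside, world axes, zero at the start; "ft_torque": the same for the moment, N m; "opening": opening from 0.0 (shut) to 1.0 (fully open).
Only numpy, scipy, OpenCV 4.12 (cv2) and the standard library are available. Lean on these libraries where they do the work, as an engineer would, in place of code of your own. Each camera call takes 0.05 s, during which the arm holds its last target.

## Working session

There is one attempt and no reset: what is moved stays moved. The work goes in short steps, Python scripts to look and compute and a tool call to move; the robot and the scene stay as the last step left them, time stands still between calls to the robot, and variables do not carry over. Pictures are saved under pics/ and viewed, and the job is handed in when it is done.

Besides the shell and the picture viewer there is one more tool, called after "Emit:" by a JSON object that holds its "api" and its "payload", one argument or row to a line. play_rows: Moves the arm, as the interface text tells. Shift numbers are shares of 15 cm and turn numbers shares of 120 degrees, none past 1 either way. Its arguments: {"type":"object","properties":{"rows":{"type":"array","items":{"type":"array"}},"newtons":{"type":"number"}},"required":["rows"]}

```bash
mkdir -p pics
cat > h.py <<'E'
import numpy as np,cv2
from station import monitor,imaging,job,models
def snap(c,n):
    im=imaging.capture(c); cv2.imwrite(f'pics/{n}.png',im[:,:,::-1]); return im
def ray(c,uv):
    k=imaging.get_calibration(c);K,R,t=map(np.array,(k['K'],k['R'],k['t']))
    d=R.T@np.linalg.solve(K,[uv[0],uv[1],1.]);return -R.T@t,d
def atz(c,uv,z):
    o,d=ray(c,uv);return o+d*(z-o[2])/d[2]
def proj(c,X):
    k=imaging.get_calibration(c);K,R,t=map(np.array,(k['K'],k['R'],k['t']))
    p=K@(R@np.array(X)+t);return p[:2]/p[2]
E
python3 - <<'E'
from h import *
snap('top','t0');snap('side','s0')
s=monitor.state();print(s['time'],s['tcp_pos'],s['ee_rot'],s['contact_force'],s['opening'])
for c in('top','side'): print(c,ray(c,(280,210))[0], imaging.get_calibration(c)['K'])
E
```

```text
0.1 [0.17249732 0.60014617 0.23799891] [ 0.09799922  0.70023483 -0.09914561  0.70016961] [ 0.34742411  0.03725309 -0.87903203] 0.9975428703490699
top [ 0.33669207 -0.06733737  1.3959914 ] [[489.98435087   0.         282.29129596]
 [  0.         489.98435087 210.45857434]
 [  0.           0.           1.        ]]
side [ 0.40800739 -0.96059013  1.0808172 ] [[494.55879295   0.         281.06021655]
 [  0.         494.55879295 213.01258608]
 [  0.           0.           1.        ]]
```

View pics/t0.png

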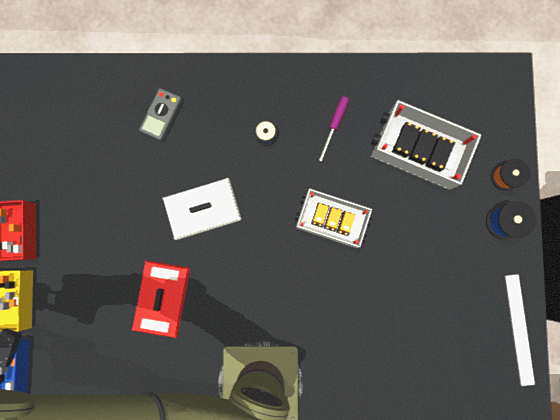

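View pics/s0.png

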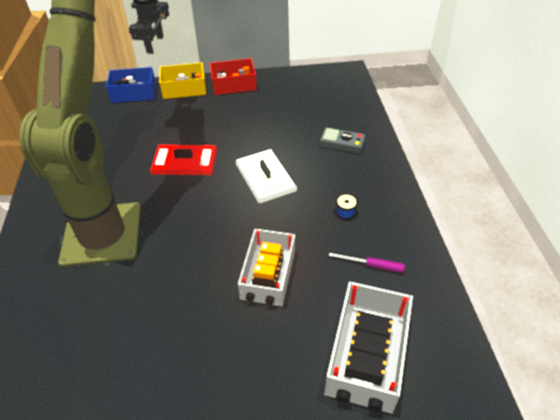

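Top view: the white cover is at about (202,209) and the amber-relay box at (334,218). The larger box at (425,143) and the red cover are look-alikes. Next I'll run the networks and measure.

Run:
```python
from h import *
for c in('top','side'):
    im=imaging.capture(c)
    for t in ('box_rim','relay_1_top','cover_grip'):
        for r in models.mark_of(t,c)[:5]:
            z={'box_rim':.07,'relay_1_top':.067,'cover_grip':.032}[t]
            print(c,t,np.round(r['xy'],1),round(r['confidence'],2),np.round(atz(c,r['xy'],z),4))
    b=im[120:280,140:400] if c=='top' else im[130:320,200:360]
    cv2.imwrite(f'pics/z{c}.png',cv2.resize(b,None,fx=3,fy=3,interpolation=cv2.INTER_CUBIC)[:,:,::-1])
```

```text
top box_rim [427.8 142.1] 0.91 [ 0.6647 -0.46    0.07  ]
top box_rim [330.4 221.2] 0.64 [ 0.4454 -0.1901  0.07  ]
top box_rim [202.7 208.5] 0.34 [0.4793 0.1574 0.07  ]
top relay_1_top [350.2 224.6] 0.79 [ 0.4365 -0.244   0.067 ]
top relay_1_top [267.8 130.9] 0.67 [ 0.6965 -0.0186  0.067 ]
top cover_grip [199.3 208.8] 0.93 [0.4825 0.1734 0.032 ]
top cover_grip [318.7 214.7] 0.66 [ 0.4667 -0.161   0.032 ]
top cover_grip [158.6 298.2] 0.6 [0.2349 0.2805 0.032 ]
side box_rim [266.2 257.6] 0.88 [ 0.4528 -0.2013  0.07  ]
side box_rim [372.6 332.5] 0.79 [ 0.6683 -0.4429  0.07  ]
side relay_1_top [264.4 266.4] 0.76 [ 0.4455 -0.2259  0.067 ]
side relay_1_top [366.7 266.1] 0.55 [ 0.7002 -0.2596  0.067 ]
side cover_grip [183.3 155.7] 0.88 [0.2343 0.2671 0.032 ]
side cover_grip [266.6 170.2] 0.83 [0.4913 0.1625 0.032 ]
```

View pics/ztop.png

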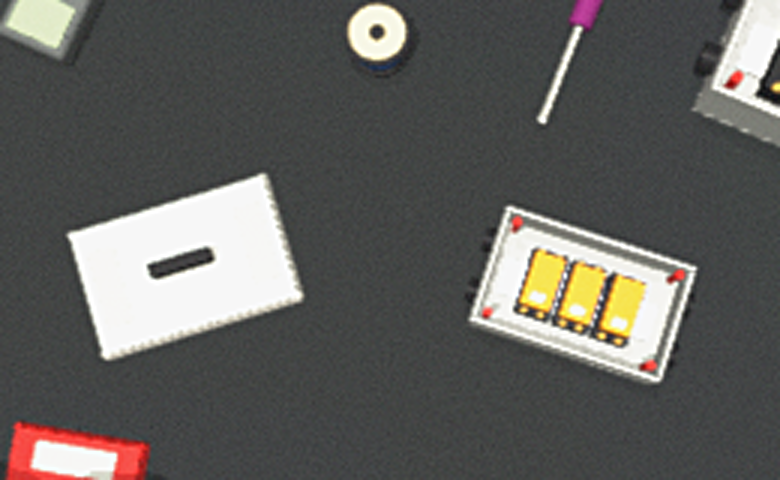

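View pics/zside.png

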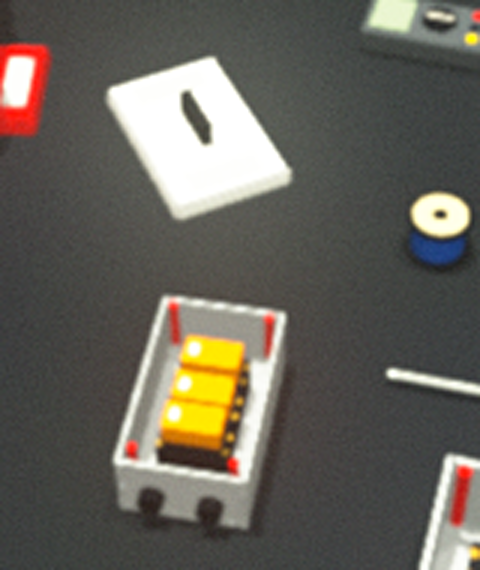

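Run:
```python
from h import *
import itertools
from scipy.optimize import least_squares
im=cv2.imread('pics/t0.png')
# cover plate
roi=np.zeros(im.shape[:2],bool);roi[165:250,150:255]=1
m=((im.min(2)>150)&roi).astype(np.uint8)
m=cv2.morphologyEx(m,cv2.MORPH_CLOSE,np.ones((15,15)))
r=cv2.minAreaRect(max(cv2.findContours(m,0,1)[0],key=cv2.contourArea))
w=[atz('top',p,.018) for p in cv2.boxPoints(r)]
print('cover rect',r,np.mean(w,0), [np.linalg.norm(w[i]-w[(i+1)%4]) for i in range(4)],[np.degrees(np.arctan2(*(w[(i+1)%4]-w[i])[1::-1])) for i in range(2)])
# grip blob
roi=np.zeros(im.shape[:2],np.uint8);cv2.fillPoly(roi,[cv2.boxPoints((r[0],(r[1][0]*.7,r[1][1]*.7),r[2])).astype(int)],1)
g=((im.max(2)<110)&(roi>0)).astype(np.uint8)
rg=cv2.minAreaRect(max(cv2.findContours(g,0,1)[0],key=cv2.contourArea));M=cv2.moments(g,True)
c=(M['m10']/M['m00'],M['m01']/M['m00'])
w=[atz('top',p,.047) for p in cv2.boxPoints(rg)]
print('grip',rg,c,atz('top',c,.045),[np.degrees(np.arctan2(*(w[(i+1)%4]-w[i])[1::-1])) for i in range(2)],[np.linalg.norm(w[i]-w[(i+1)%4]) for i in range(2)])
# box
cz=np.array([(510,207),(695,267),(660,381),(472,320)])/3+[140,120]
wb=np.array([atz('top',p,.07) for p in cz]);print('box corners',wb,wb.mean(0),[np.linalg.norm(wb[i]-wb[(i+1)%4]) for i in range(4)],[np.degrees(np.arctan2(*(wb[(i+1)%4]-wb[i])[1::-1])) for i in range(4)])
cs=np.array([(165,298),(287,314),(248,466),(115,460)])/3+[200,130]
wb=np.array([atz('side',p,.07) for p in cs]);print('side box corners',wb,wb.mean(0),[np.linalg.norm(wb[i]-wb[(i+1)%4]) for i in range(4)],[np.degrees(np.arctan2(*(wb[(i+1)%4]-wb[i])[1::-1])) for i in range(4)])
# amber
for cam,n in(('top','t0'),('side','s0')):
    im=cv2.imread(f'pics/{n}.png');h=cv2.cvtColor(im,cv2.COLOR_BGR2HSV)
    a=cv2.inRange(h,(12,120,120),(35,255,255));
    nn,l,st,ce=cv2.connectedComponentsWithStats(a)
    for i in range(1,nn):
        if st[i,4]>60: print(cam,st[i],ce[i])
```

```text
cover rect ((201.34132385253906, 208.50022888183594), (44.162296295166016, 69.38921356201172), 73.21735382080078) [0.48523436 0.17000165 0.018     ] [np.float64(0.19666138527299779), np.float64(0.12655726776773693), np.float64(0.19488036622679217), np.float64(0.1261390909411268)] [np.float64(-72.87257784451832), np.float64(-162.65574525871094)]
grip ((199.919921875, 207.24375915527344), (4.951364994049072, 21.17752456665039), 72.6459732055664) (199.81132075471697, 207.31132075471697) [0.48531717 0.16974263 0.045     ] [np.float64(-72.34527730365448), np.float64(-161.7985628265833)] [np.float64(0.05852658387038709), np.float64(0.01388463737008508)]
box corners [[ 0.53351666 -0.13500104  0.07      ]
 [ 0.47890426 -0.30243495  0.07      ]
 [ 0.37574885 -0.26933137  0.07      ]
 [ 0.43031997 -0.10034527  0.07      ]] [ 0.45462244 -0.20177816  0.07      ] [np.float64(0.17611538177082722), np.float64(0.1083369049952239), np.float64(0.17757902327249173), np.float64(0.10886036613422725)] [np.float64(-108.06492203207694), np.float64(162.208059588886), np.float64(72.10304115576345), np.float64
[... 249 characters left out ...]
1013272590338306), np.float64(0.16293037215369494), np.float64(0.10848890214834539), np.float64(0.17552696209059346)] [np.float64(-17.48766288364162), np.float64(-109.53022792467051), np.float64(169.21727434439632), np.float64(71.39547059216272)]
top [313 203  16  23 199] [320.37688442 213.19095477]
top [326 208  16  23 206] [333.40776699 217.69902913]
top [339 212  16  23 192] [346.59895833 221.91666667]
top [   0  270   33   62 1616] [ 17.01794554 300.57858911]
side [   0    0   49  195 4751] [16.56198695 87.79351715]
side [  93    0   43   82 2556] [110.37558685  38.47691706]
side [ 158   62   48   37 1402] [181.80599144  80.32810271]
side [252 242  31  40 766] [268.25718016 261.14490862]
```

Run:
```python
from h import *
for p in [(320.4,213.2),(333.4,217.7),(346.6,221.9)]:
    print(atz('top',p,.067))
c0=np.array([.4555,-.2012]);a=np.radians(-18);ux=np.array([np.cos(a),np.sin(a)]);uy=np.array([-ux[1],ux[0]])
rc=[atz('top',p,.067)[:2] for p in [(320.4,213.2),(333.4,217.7),(346.6,221.9)]]
for p in rc: print((p-c0)@ux,(p-c0)@uy)
for cam,n,(x0,y0,x1,y1) in(('top','t0',(290,180,380,255)),('side','s0',(230,220,305,310))):
    f=8 if cam=='top' else 6.5
    im=cv2.imread(f'pics/{n}.png')[y0:y1,x0:x1];im=cv2.resize(im,None,fx=f,fy=f,interpolation=cv2.INTER_CUBIC)
    def poly(c,hx,hy,z,col):
        P=[proj(cam,[*(c+sx*hx*ux+sy*hy*uy),z]) for sx,sy in((1,1),(1,-1),(-1,-1),(-1,1))]
        cv2.polylines(im,[((np.array(P)-[x0,y0]+.5)*f).astype(int)],True,col,1)
    poly(c0,.055,.09,.07,(255,0,0))
    for p in rc:
        poly(c0+uy*((p-c0)@uy)+ux*((p-c0)@ux),.025,.014,.067,(0,255,0))
        if cam=='side':poly(c0+uy*((p-c0)@uy)+ux*((p-c0)@ux),.025,.014,.077,(0,0,255))
    cv2.imwrite(f'pics/m{cam}.png',im)
```

```text
[ 0.46743102 -0.16326554  0.067     ]
[ 0.45520165 -0.19855941  0.067     ]
[ 0.4438183  -0.23432765  0.067     ]
-0.00037531761753544824 0.03976470129416094
-0.0010997349518348657 0.0024191512909642653
-0.0008729505855068202 -0.03511610853935526
```

View pics/mtop.png

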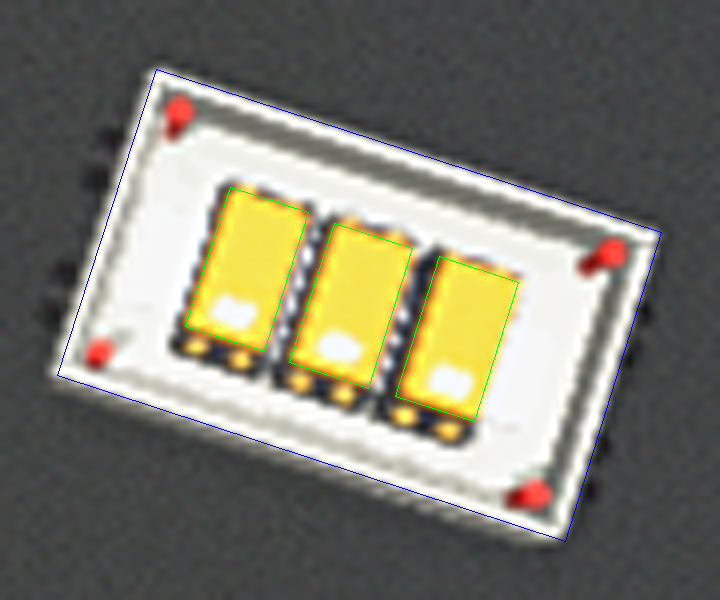

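View pics/mside.png

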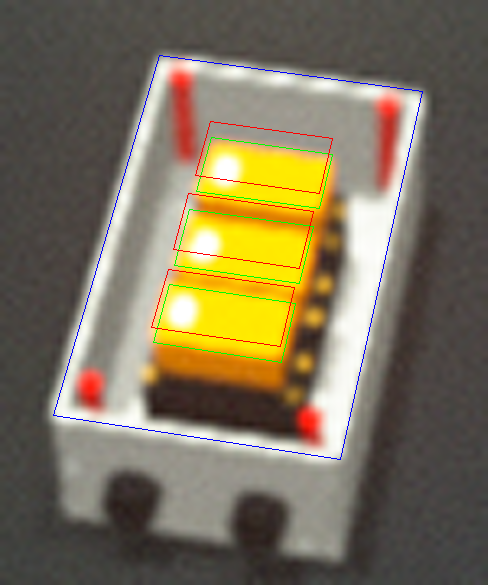

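The nearest relay to the side camera (top view (346,222), box y ≈ -38 mm) matches the higher outline, while the other two match the home one. I'll press that one.

```bash
cat >> h.py <<'E'
from scipy.spatial.transform import Rotation as Ro
def info(tgt=None,yawdir=None,cmd=None,vq=False):
    s=monitor.state();p=np.array(s['tcp_pos']) if cmd is None else np.array(cmd);R=Ro.from_quat(s['ee_rot']).as_matrix()
    print('t',round(s['time'],2),'tcp',np.round(s['tcp_pos'],4),'F',np.round(s['contact_force'],1),'M',np.round(s['ft_torque'],2),'op',round(s['opening'],3),'q',np.round(s['joint_pos'],2))
    print('tool axes cols',np.round(R,3).tolist())
    y=np.degrees(np.arctan2(R[1,1],R[0,1]));print('tool y dir deg',y)
    if tgt is not None: print('shift frac',np.round(R.T@(np.array(tgt)-p)/.15,3))
    if yawdir is not None:
        for k in(0,180):
            d=(yawdir+k-y+180)%360-180
            print('turn about tool x deg',-d if R[2,0]<0 else d,'frac',-d/120)
E
python3 - <<'E'
from h import *
info((.45,.25,.2),-18); info((.443,-.234,.12),17.4)
E
```

```text
t 0.5 tcp [0.1726 0.6007 0.2387] F [-0.2  0.5  0.1] M [-0.01 -0.    0.02] op 1.001 q [-1.26  0.69 -0.19  1.57  0.16  0.9  -0.22]
tool axes cols [[-0.0, 0.276, 0.961], [0.0, 0.961, -0.276], [-1.0, 0.0, -0.0]]
tool y dir deg 73.973042416492
shift frac [ 0.258 -1.736  2.423]
turn about tool x deg 91.973042416492 frac 0.7664420201374333
turn about tool x deg -88.02695758350796 frac -0.7335579798625663
t 0.5 tcp [0.1726 0.6007 0.2387] F [-0.2  0.5  0.1] M [-0.01 -0.    0.02] op 1.001 q [-1.26  0.69 -0.19  1.57  0.16  0.9  -0.22]
tool axes cols [[-0.0, 0.276, 0.961], [0.0, 0.961, -0.276], [-1.0, 0.0, -0.0]]
tool y dir deg 73.973042416492
shift frac [ 0.791 -4.851  3.269]
turn about tool x deg 56.573042416492 frac 0.47144202013743336
turn about tool x deg -123.426957583508 frac -1.0285579798625666
```

Emit:
{"api": "play_rows", "payload": {
  "rows": [
    [[0,-1,1],0.36,-1],
    [[0,-1,1],0.36,-1],
    [[0,-1,1],0.36,-1],
    [[0,-1,1],0.36,-1],
    [[0,-1,1],0.36,-1]
  ],
  "newtons": 30
}}

```text
time: 1.0
tcp_pos: [0.2786, 0.4089, 0.239]
ee_rot: [0.351, 0.612, -0.354, 0.614]
contact_force: [0.7, 0.5, -0.1]
opening: 0.573
```

Run:
```python
from h import *
info((.443,-.234,.12),-18)
```

```text
t 1.0 tcp [0.2786 0.4089 0.239 ] F [ 0.7  0.5 -0.1] M [-0.06  0.09 -0.03] op 0.573 q [-1.07  0.52  0.    1.95  0.    0.67 -0.54]
tool axes cols [[0.001, 0.864, 0.503], [-0.004, 0.503, -0.864], [-1.0, -0.001, 0.004]]
tool y dir deg 30.186149352633276
shift frac [ 0.813 -1.207  4.252]
turn about tool x deg 48.186149352633265 frac 0.4015512446052772
turn about tool x deg -131.81385064736673 frac -1.0984487553947229
```

Emit:
{"api": "play_rows", "payload": {
  "rows": [
    [[0,0.3,1],0.1,-1],
    [[0,0.3,1],0.15,-1],
    [[0,0.3,1],0.2,-1],
    [[0,0.3,1],0.2,-1]
  ]
}}

```text
time: 1.4
tcp_pos: [0.3963, 0.3043, 0.2392]
ee_rot: [0.472, 0.525, -0.472, 0.528]
contact_force: [0.1, -0.4, 0.3]
opening: 0.204
```

Run:
```python
from h import *
info((.443,-.234,.12),-18)
```

```text
t 1.4 tcp [0.3963 0.3043 0.2392] F [ 0.1 -0.4  0.3] M [-0.04  0.16  0.01] op 0.204 q [-0.82  0.53  0.11  1.95 -0.08  0.67 -0.55]
tool axes cols [[0.004, 0.994, 0.109], [-0.002, 0.109, -0.994], [-1.0, 0.004, 0.003]]
tool y dir deg 6.265805176566723
shift frac [ 0.805 -0.085  3.599]
turn about tool x deg 24.265805176566715 frac 0.20221504313805597
turn about tool x deg -155.7341948234333 frac -1.2977849568619442
```

Emit:
{"api": "play_rows", "payload": {
  "rows": [
    [[0,0.2,1],0.1,-1],
    [[0,0.2,1],0.15,-1],
    [[0,0.2,1],0.202,-1],
    [[0,0.2,1],0.202,-1]
  ]
}}

```text
time: 1.8
tcp_pos: [0.4409, 0.1579, 0.2392]
ee_rot: [-0.572, -0.415, 0.572, -0.417]
contact_force: [-0.2, -0.6, 0.5]
opening: 0.01
```

Emit:
{"api": "play_rows", "payload": {
  "rows": [
    [[0,0.3,1],0,-1],
    [[0,0.3,1],0,-1],
    [[0,0.3,1],0,-1],
    [[0,0.3,1],0,-1]
  ]
}}

```text
time: 2.2
tcp_pos: [0.4371, 0.0023, 0.2391]
ee_rot: [-0.571, -0.416, 0.571, -0.418]
contact_force: [-0.1, 0.6, 0.4]
opening: 0.002
```

Run:
```python
from h import *
info((.443,-.234,.12),-18)
```

```text
t 2.2 tcp [0.4371 0.0023 0.2391] F [-0.1  0.6  0.4] M [-0.11  0.06 -0.02] op 0.002 q [-0.23  0.46  0.18  2.12 -0.14  0.58 -0.26]
tool axes cols [[0.0, 0.953, -0.304], [-0.002, -0.304, -0.953], [-1.0, 0.001, 0.002]]
tool y dir deg -17.705900419349476
shift frac [0.797 0.516 1.487]
turn about tool x deg 0.29409958065053843 frac 0.0024508298387544867
turn about tool x deg -179.70590041934946 frac -1.4975491701612456
```

Emit:
{"api": "play_rows", "payload": {
  "rows": [
    [[0,0.516,1],0.0025,-1],
    [[0,0.516,1],0.0025,-1],
    [[0,0.516,1],0.0025,-1],
    [[0,0.516,1],0.0025,-1]
  ]
}}

```text
time: 2.6
tcp_pos: [0.4683, -0.1624, 0.239]
ee_rot: [0.571, 0.416, -0.571, 0.418]
contact_force: [-0.2, -0.1, -0.5]
opening: 0.004
```

Emit:
{"api": "play_rows", "payload": {
  "rows": [
    [[0.5,0,0.487],0,-1],
    [[0.8,0,0.487],0,-1],
    [[0.8,0,0.487],0,-1],
    [[0.8,0,0.487],0,-1],
    [[0.8,0,0.487],0,-1]
  ]
}}

```text
time: 3.1
tcp_pos: [0.4459, -0.2264, 0.1189]
ee_rot: [0.57, 0.419, -0.57, 0.418]
contact_force: [0.0, -0.1, 0.1]
opening: 0.004
```

Run:
```python
from h import *
info((.443,-.234,.067),-18)
snap('top','t1'); im=snap('side','s1')
cv2.imwrite('pics/s1z.png',cv2.resize(im[180:320,200:340],None,fx=4,fy=4,interpolation=cv2.INTER_CUBIC)[:,:,::-1])
```

```text
t 3.1 tcp [ 0.4459 -0.2264  0.1189] F [ 0.  -0.1  0.1] M [-0.06  0.03 -0.02] op 0.004 q [ 0.33  0.73  0.07  2.05 -0.14  0.36  0.21]
tool axes cols [[-0.0, 0.954, -0.3], [0.002, -0.3, -0.954], [-1.0, -0.001, -0.001]]
tool y dir deg -17.454689315817262
shift frac [ 0.346 -0.003  0.055]
turn about tool x deg 0.5453106841827378 frac 0.004544255701522814
turn about tool x deg -179.4546893158173 frac -1.4954557442984775
```

View pics/s1z.png

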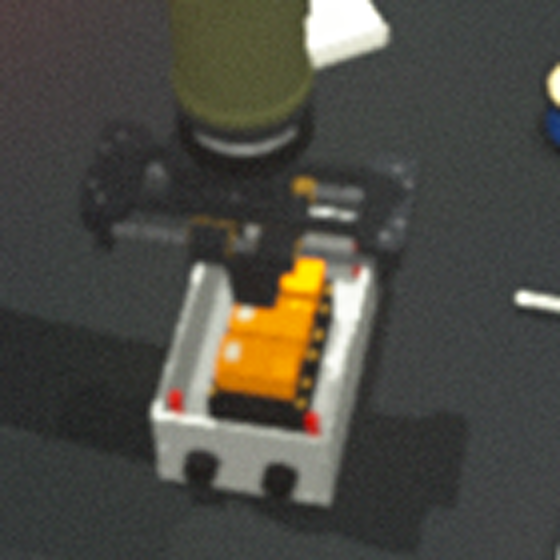

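View pics/t1.png

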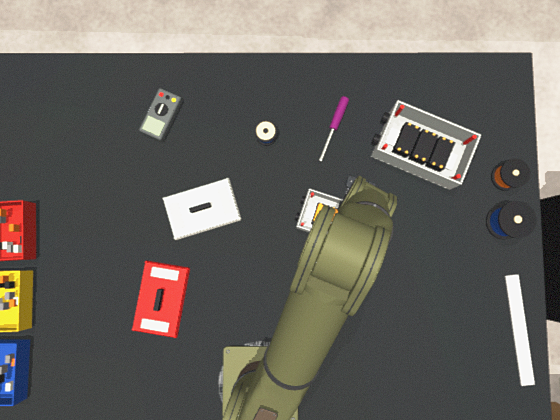

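Emit:
{"api": "play_rows", "payload": {
  "rows": [
    [[0.1,0,0.06],0,-1],
    [[0.25,0,0.06],0,-1],
    [[0.25,0,0.06],0,-1],
    [[0.25,0,0.06],0,-1]
  ]
}}

```text
time: 3.6
tcp_pos: [0.4437, -0.2357, 0.0827]
ee_rot: [0.571, 0.418, -0.569, 0.419]
contact_force: [1.3, -0.7, 1.5]
opening: 0.008
```

Run:
```python
from h import *
info((.443,-.235,.067),-18)
```

```text
t 3.6 tcp [ 0.4437 -0.2357  0.0827] F [ 1.3 -0.7  1.5] M [-0.07  0.11  0.02] op 0.008 q [ 0.36  0.8   0.05  2.06 -0.14  0.28  0.23]
tool axes cols [[0.002, 0.954, -0.3], [-0.0, -0.3, -0.954], [-1.0, 0.002, -0.0]]
tool y dir deg -17.43491928331119
shift frac [ 0.105 -0.006 -0.003]
turn about tool x deg 0.5650807166888114 frac 0.004709005972406762
turn about tool x deg -179.43491928331116 frac -1.495290994027593
```

Emit:
{"api": "play_rows", "payload": {
  "rows": [
    [[0.02,0,0],0,-1],
    [[0.04,0,0],0,-1],
    [[0.06,0,0],0,-1],
    [[0.07,0,0],0,-1],
    [[0.08,0,0],0,-1],
    [[0.09,0,0],0,-1],
    [[0.1,0,0],0,-1]
  ]
}}

```text
time: 4.3
tcp_pos: [0.4434, -0.2365, 0.0672]
ee_rot: [0.571, 0.417, -0.57, 0.418]
contact_force: [-1.8, 2.5, 29.1]
opening: 0.005
```

Run:
```python
from h import *
info((.443,-.235,.067),-18)
```

```text
t 4.3 tcp [ 0.4434 -0.2365  0.0672] F [-1.8  2.5 29.1] M [0.54 0.53 0.03] op 0.005 q [ 0.37  0.83  0.05  2.07 -0.14  0.24  0.24]
tool axes cols [[0.002, 0.954, -0.301], [-0.0, -0.301, -0.954], [-1.0, 0.002, -0.0]]
tool y dir deg -17.524778967404256
shift frac [ 0.001 -0.005 -0.009]
turn about tool x deg 0.4752210325957549 frac 0.003960175271631291
turn about tool x deg -179.52477896740425 frac -1.4960398247283686
```

Emit:
{"api": "play_rows", "payload": {
  "rows": [
    [[-0.3,0,0],0,-1],
    [[-0.7,0,0],0,-1],
    [[-1,0,0],0,0],
    [[-1,0,-0.3],0,0],
    [[-1,0,-0.65],-0.05,0],
    [[-1,0,-1],-0.1,0]
  ]
}}

```text
time: 4.9
tcp_pos: [0.4867, -0.0971, 0.217]
ee_rot: [0.523, 0.475, -0.523, 0.476]
contact_force: [1.6, -0.0, -0.6]
opening: 0.345
```

Emit:
{"api": "play_rows", "payload": {
  "rows": [
    [[0,0,-0.33],-0.05,0],
    [[0,0,-0.66],-0.1,0],
    [[0,0,-1],-0.15,0],
    [[0,0,-1],-0.15,0]
  ]
}}

```text
time: 5.3
tcp_pos: [0.501, 0.06, 0.2162]
ee_rot: [0.441, 0.555, -0.437, 0.554]
contact_force: [-0.0, 0.2, -0.0]
opening: 0.497
```

Run:
```python
from h import *
info((.4852,.1698,.09),17.4)
im=snap('side','s2')
cv2.imwrite('pics/s2z.png',cv2.resize(im[220:310,230:305],None,fx=6.5,fy=6.5,interpolation=cv2.INTER_CUBIC)[:,:,::-1])
im=snap('top','t2')
cv2.imwrite('pics/t2z.png',cv2.resize(im[180:255,290:380],None,fx=8,fy=8,interpolation=cv2.INTER_CUBIC)[:,:,::-1])
```

```text
t 5.3 tcp [0.501  0.06   0.2162] F [-0.   0.2 -0. ] M [-0.05  0.04 -0.04] op 0.497 q [-0.22  0.57  0.02  1.96 -0.03  0.62  0.05]
tool axes cols [[0.001, 0.973, 0.23], [0.006, 0.23, -0.973], [-1.0, 0.002, -0.005]]
tool y dir deg 13.288074213025583
shift frac [ 0.845  0.064 -0.732]
turn about tool x deg -4.11192578697441 frac -0.03426604822478675
turn about tool x deg 175.88807421302556 frac 1.465733951775213
```

View pics/s2z.png

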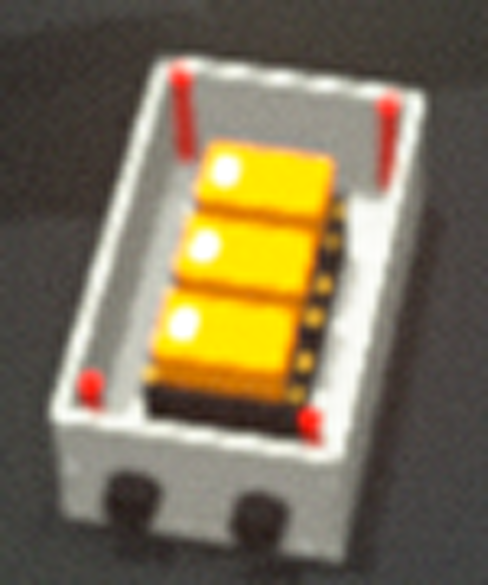

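View pics/t2z.png

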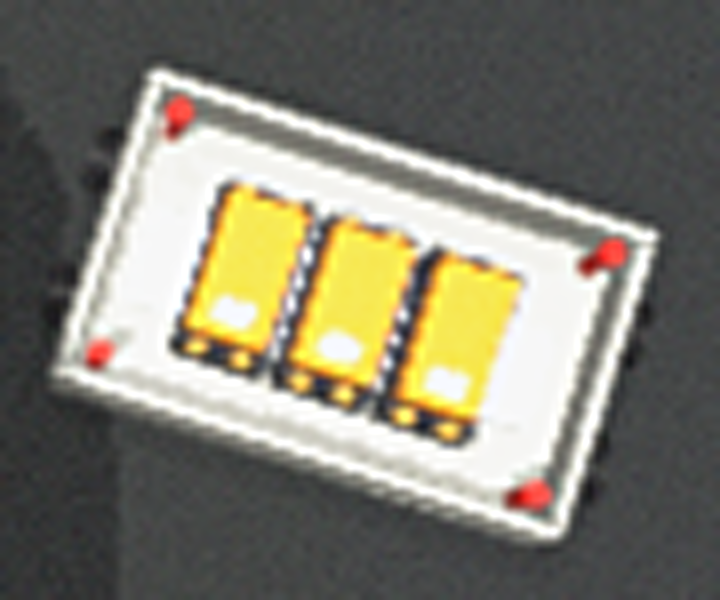

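Emit:
{"api": "play_rows", "payload": {
  "rows": [
    [[0.2,0.064,-0.3],-0.034,0],
    [[0.5,0.064,-0.6],-0.034,0],
    [[0.84,0.064,-0.73],-0.034,0],
    [[0.84,0.064,-0.73],-0.034,0],
    [[0.84,0.064,-0.73],-0.034,0]
  ]
}}

```text
time: 5.9
tcp_pos: [0.4845, 0.1592, 0.0878]
ee_rot: [0.421, 0.568, -0.425, 0.566]
contact_force: [0.9, -0.6, -0.1]
opening: 0.499
```

Run:
```python
from h import *
info((.4852,.1698,.0215),17.4)
z=np.array([(180,110),(612,253),(535,493),(98,352)])/8-.5/8*0+[290,180]-.5
w=np.array([atz('top',p,.077) for p in z]);print(w,w.mean(0),[np.linalg.norm(w[i]-w[(i+1)%4]) for i in range(4)],[np.degrees(np.arctan2(*(w[(i+1)%4]-w[i])[1::-1])) for i in range(4)])
z=np.array([(180,76),(389,103),(310,417),(90,380)])/6.5+[230,220]-.5
w=np.array([atz('side',p,.077) for p in z]);print(w,w.mean(0),[np.linalg.norm(w[i]-w[(i+1)%4]) for i in range(4)],[np.degrees(np.arctan2(*(w[(i+1)%4]-w[i])[1::-1])) for i in range(4)])
im=snap('side','s3')
cv2.imwrite('pics/s3z.png',cv2.resize(im[100:240,200:340],None,fx=4,fy=4,interpolation=cv2.INTER_CUBIC)[:,:,::-1])
```

```text
t 5.9 tcp [0.4845 0.1592 0.0878] F [ 0.9 -0.6 -0.1] M [-0.04  0.11 -0.06] op 0.499 q [-0.42  0.8   0.02  2.03 -0.04  0.32 -0.08]
tool axes cols [[-0.005, 0.959, 0.285], [-0.002, 0.285, -0.959], [-1.0, -0.006, 0.001]]
tool y dir deg 16.54663162064775
shift frac [ 0.442  0.027 -0.066]
turn about tool x deg -0.8533683793522471 frac -0.0071114031612687255
turn about tool x deg 179.14663162064778 frac 1.4928885968387315
[[ 0.52083189 -0.14003601  0.077     ]
 [ 0.47234426 -0.28579686  0.077     ]
 [ 0.39126589 -0.25875028  0.077     ]
 [ 0.43841416 -0.11209115  0.077     ]] [ 0.45571405 -0.19916858  0.077     ] [np.float64(0.15361404723539177), np.float64(0.08547058258639952), np.float64(0.1540514847653037), np.float64(0.08702642125207544)] [np.float64(-108.39980491301834), np.float64(161.5520478018691), np.float64(72.17833599160191), np.float64(-18.729926695299604)]
[[ 0.4380159  -0.11676497  0.077     ]
 [ 0.5203905  -0.1424495   0.077     ]
 [ 0.47054857 -0.28833914  0.077     ]
 [ 0.39047262 -0.26072768  0.077     ]] [ 0.4548569  -0.20207032  0.077     ] [np.float64(0.0862859760548787), np.float64(0.15416875362794402), np.float64(0.08470272273646365), np.float64(0.15161011077556036)] [np.float64(-17.317560385064407), np.float64(-108.86228751710581), np.float64(160.9749950713844), np.float64(71.72433696221684)]
```

View pics/s3z.png

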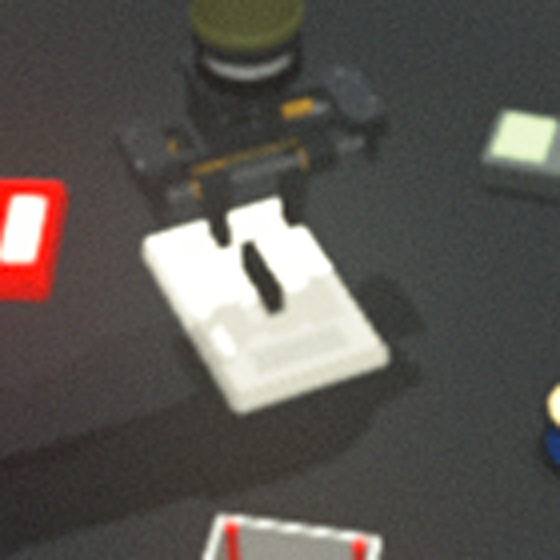

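Emit:
{"api": "play_rows", "payload": {
  "rows": [
    [[0.05,0.027,-0.066],-0.007,0],
    [[0.25,0.027,-0.066],-0.007,0],
    [[0.4,0.027,-0.066],-0.007,0],
    [[0.44,0.027,-0.066],-0.007,0],
    [[0.44,0.027,-0.066],-0.007,0]
  ]
}}

```text
time: 6.45
tcp_pos: [0.4881, 0.17, 0.0245]
ee_rot: [0.419, 0.569, -0.419, 0.57]
contact_force: [0.5, 0.6, -0.0]
opening: 0.501
```

Run:
```python
from h import *
info((.4852,.1698,.0215),17.4)
```

```text
t 6.45 tcp [0.4881 0.17   0.0245] F [ 0.5  0.6 -0. ] M [-0.04  0.07 -0.  ] op 0.501 q [-0.43  0.92  0.01  2.03 -0.04  0.19 -0.09]
tool axes cols [[0.0, 0.955, 0.298], [-0.0, 0.298, -0.955], [-1.0, 0.0, 0.0]]
tool y dir deg 17.308959847798395
shift frac [ 0.02  -0.019 -0.004]
turn about tool x deg -0.09104015220160022 frac -0.0007586679350133352
turn about tool x deg 179.90895984779843 frac 1.4992413320649869
```

Emit:
{"api": "play_rows", "payload": {
  "rows": [
    [[0.015,-0.018,0],0,-0.3],
    [[0.015,-0.018,0],0,-1],
    [[0.015,-0.018,0],0,-1],
    [[0.015,-0.018,0],0,-1],
    [[0.015,-0.018,0],0,-1],
    [[0.015,-0.018,0],0,-1],
    [[0.015,-0.018,0],0,-1]
  ],
  "newtons": 45
}}

```text
time: 7.15
tcp_pos: [0.4857, 0.1702, 0.0226]
ee_rot: [0.419, 0.569, -0.418, 0.57]
contact_force: [0.6, 0.5, 5.4]
opening: 0.154
```

Emit:
{"api": "play_rows", "payload": {
  "rows": [
    [[-0.1,0,0],0,-1],
    [[-0.3,0,0],0,-1],
    [[-0.6,0,0],0,-1],
    [[-0.9,0,0],0,-1],
    [[-0.9,0,0],0,-1]
  ]
}}

```text
time: 7.65
tcp_pos: [0.4876, 0.1707, 0.1624]
ee_rot: [0.422, 0.568, -0.416, 0.571]
contact_force: [1.0, 0.1, -1.0]
opening: 0.154
```

Run:
```python
from h import *
info((.4553,-.2008,.15),-18.2)
im=snap('side','s4');snap('top','t4')
cv2.imwrite('pics/s4z.png',cv2.resize(im[60:240,180:360],None,fx=3,fy=3,interpolation=cv2.INTER_CUBIC)[:,:,::-1])
```

```text
t 7.65 tcp [0.4876 0.1707 0.1624] F [ 1.   0.1 -1. ] M [-0.06 -0.01  0.01] op 0.154 q [-0.44  0.66  0.03  1.98 -0.04  0.49 -0.09]
tool axes cols [[0.009, 0.954, 0.298], [0.004, 0.298, -0.954], [-1.0, 0.01, -0.001]]
tool y dir deg 17.34976885800558
shift frac [ 0.071 -0.945  2.3  ]
turn about tool x deg 35.549768858005564 frac 0.29624807381671303
turn about tool x deg -144.45023114199444 frac -1.203751926183287
```

View pics/s4z.png

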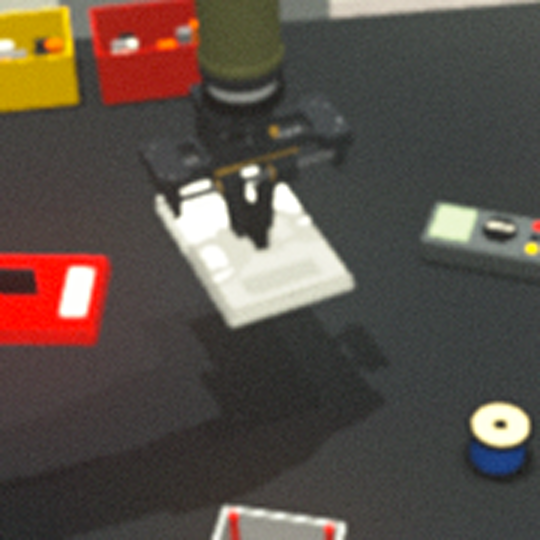

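View pics/t4.png

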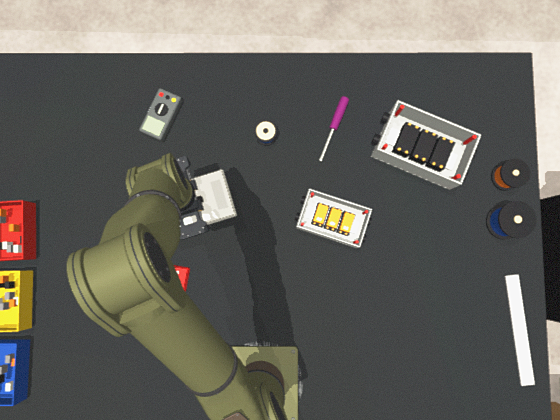

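Emit:
{"api": "play_rows", "payload": {
  "rows": [
    [[0,-0.1,0.2],0.04,-1],
    [[0,-0.2,0.45],0.08,-1],
    [[0,-0.3,0.7],0.12,-1],
    [[0,-0.4,1],0.16,-1],
    [[0,-0.4,1],0.16,-1]
  ]
}}

```text
time: 8.25
tcp_pos: [0.47, 0.0007, 0.1556]
ee_rot: [-0.509, -0.488, 0.514, -0.489]
contact_force: [-0.1, -0.6, -1.7]
opening: 0.154
```

Run:
```python
from h import *
info((.4553,-.2008,.15),-18.2)
```

```text
t 8.25 tcp [0.47   0.0007 0.1556] F [-0.1 -0.6 -1.7] M [-0.02  0.02 -0.07] op 0.154 q [-0.15  0.64  0.07  2.11 -0.09  0.4  -0.05]
tool axes cols [[-0.005, 0.999, -0.045], [-0.005, -0.045, -0.999], [-1.0, -0.005, 0.006]]
tool y dir deg -2.5861688283875517
shift frac [ 0.045 -0.037  1.346]
turn about tool x deg 15.613831171612446 frac 0.13011525976343705
turn about tool x deg -164.38616882838755 frac -1.369884740236563
```

Emit:
{"api": "play_rows", "payload": {
  "rows": [
    [[0,-0.01,0.2],0.04,-1],
    [[0,-0.02,0.45],0.08,-1],
    [[0,-0.03,0.7],0.13,-1],
    [[0,-0.037,1],0.13,-1],
    [[0,-0.037,1],0.13,-1]
  ]
}}

```text
time: 8.75
tcp_pos: [0.4599, -0.1481, 0.1558]
ee_rot: [-0.571, -0.415, 0.574, -0.416]
contact_force: [0.3, 1.4, -1.2]
opening: 0.155
```

Run:
```python
from h import *
info((.4553,-.2008,.12),-18.2)
```

```text
t 8.75 tcp [ 0.4599 -0.1481  0.1558] F [ 0.3  1.4 -1.2] M [-0.06  0.08  0.02] op 0.155 q [ 0.16  0.65  0.09  2.07 -0.12  0.42  0.03]
tool axes cols [[-0.003, 0.951, -0.31], [-0.004, -0.31, -0.951], [-1.0, -0.001, 0.005]]
tool y dir deg -18.04632543917456
shift frac [0.24  0.08  0.342]
turn about tool x deg 0.1536745608254364 frac 0.00128062134021197
turn about tool x deg -179.84632543917456 frac -1.498719378659788
```

Emit:
{"api": "play_rows", "payload": {
  "rows": [
    [[0,0.04,0.2],0.001,-1],
    [[0.05,0.08,0.342],0.001,-1],
    [[0.15,0.08,0.342],0.001,-1],
    [[0.24,0.08,0.342],0.001,-1],
    [[0.24,0.08,0.342],0.001,-1]
  ]
}}

```text
time: 9.25
tcp_pos: [0.4562, -0.192, 0.1185]
ee_rot: [-0.569, -0.42, 0.571, -0.416]
contact_force: [0.3, 0.2, -0.8]
opening: 0.154
```

Run:
```python
from h import *
info((.4553,-.2008,.095),-18.2)
im=snap('side','s5');im2=snap('top','t5')
cv2.imwrite('pics/s5z.png',cv2.resize(im[160:320,190:350],None,fx=3.5,fy=3.5,interpolation=cv2.INTER_CUBIC)[:,:,::-1])
cv2.imwrite('pics/t5z.png',cv2.resize(im2[170:270,280:400],None,fx=5,fy=5,interpolation=cv2.INTER_CUBIC)[:,:,::-1])
```

```text
t 9.25 tcp [ 0.4562 -0.192   0.1185] F [ 0.3  0.2 -0.8] M [-0.03  0.16  0.04] op 0.154 q [ 0.27  0.73  0.06  2.06 -0.11  0.36  0.11]
tool axes cols [[-0.006, 0.954, -0.301], [0.003, -0.301, -0.954], [-1.0, -0.006, -0.001]]
tool y dir deg -17.489651902428324
shift frac [0.156 0.013 0.058]
turn about tool x deg 0.710348097571682 frac 0.005919567479764017
turn about tool x deg -179.28965190242832 frac -1.494080432520236
```

View pics/s5z.png

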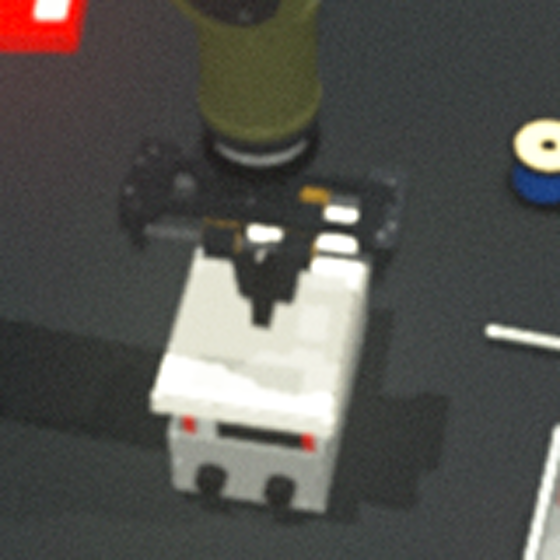

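View pics/t5z.png

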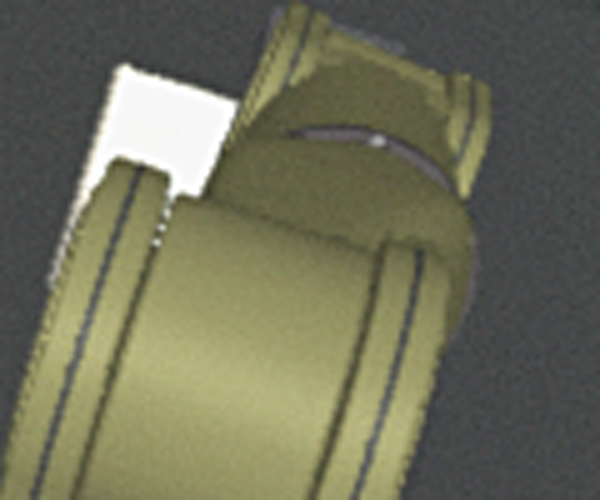

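Emit:
{"api": "play_rows", "payload": {
  "rows": [
    [[0,0.013,0.058],0.005,-1],
    [[0,0.013,0.058],0.005,-1],
    [[0.03,0.013,0.058],0.005,-1],
    [[0.06,0.013,0.058],0.005,-1],
    [[0.06,0.013,0.058],0.005,-1]
  ]
}}

```text
time: 9.85
tcp_pos: [0.4571, -0.202, 0.1114]
ee_rot: [-0.572, -0.415, 0.573, -0.415]
contact_force: [-1.4, -0.1, -1.3]
opening: 0.153
```

Run:
```python
from h import *
info((.4553,-.2008,.0855),-18.2)
s=monitor.state();p=s['tcp_pos'];R=Ro.from_quat(s['ee_rot']).as_matrix()
x0,y0,x1,y1=190,190,350,320;f=5
I=snap('side','s6');im=np.ascontiguousarray(cv2.resize(I[y0:y1,x0:x1],None,fx=f,fy=f,interpolation=cv2.INTER_CUBIC)[:,:,::-1])
def poly(c,a,hx,hy,z,col):
    u=np.array([np.cos(a),np.sin(a)]);v=np.array([-u[1],u[0]])
    P=[proj('side',[*(np.array(c)+sx*hx*u+sy*hy*v),z]) for sx,sy in((1,1),(1,-1),(-1,-1),(-1,1))]
    cv2.polylines(im,[((np.array(P)-[x0,y0]+.5)*f).astype(int)],True,col,1)
a=np.arctan2(R[1,1],R[0,1])
poly(p[:2],a,.059,.094,p[2]-.0226+.018,(0,0,255))
poly((.4553,-.2008),np.radians(-18.2),.055,.09,.07,(255,0,0))
poly((.4553,-.2008),np.radians(-18.2),.055,.09,.0,(255,0,0))
cv2.imwrite('pics/s6z.png',im)
```

```text
t 9.85 tcp [ 0.4571 -0.202   0.1114] F [-1.4 -0.1 -1.3] M [-0.01  0.09  0.05] op 0.153 q [ 0.29  0.75  0.05  2.05 -0.11  0.35  0.12]
tool axes cols [[-0.001, 0.95, -0.311], [0.001, -0.311, -0.95], [-1.0, -0.001, -0.0]]
tool y dir deg -18.123822334310873
shift frac [ 0.173 -0.014 -0.004]
turn about tool x deg 0.07617766568912998 frac 0.0006348138807427498
turn about tool x deg -179.9238223343109 frac -1.4993651861192574
```

View pics/s6z.png

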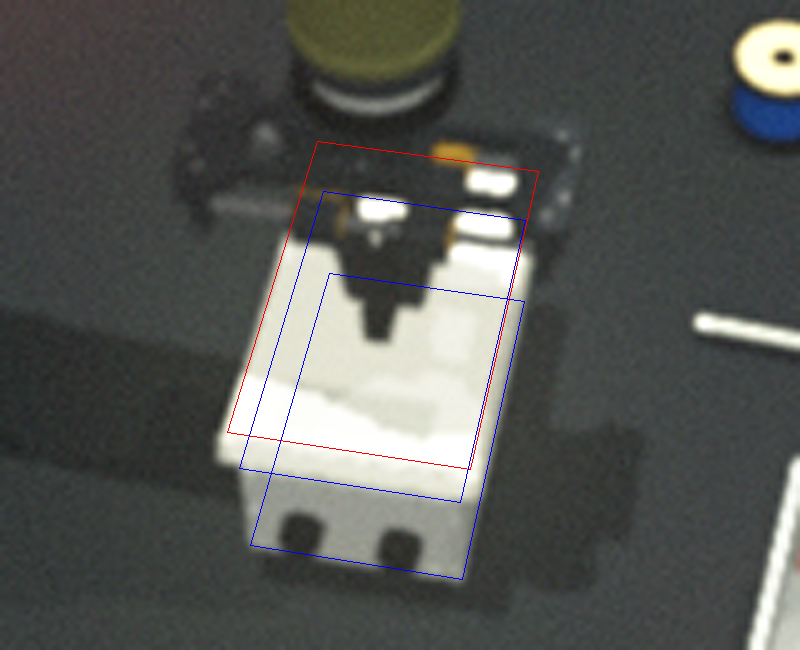

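Emit:
{"api": "play_rows", "payload": {
  "rows": [
    [[0,-0.014,-0.004],0,-1],
    [[0.04,-0.014,-0.004],0,-1],
    [[0.08,-0.014,-0.004],0,-1],
    [[0.12,-0.014,-0.004],0,-1],
    [[0.15,-0.014,-0.004],0,-1],
    [[0.16,-0.014,-0.004],0,-1]
  ]
}}

```text
time: 10.5
tcp_pos: [0.4553, -0.201, 0.0872]
ee_rot: [-0.572, -0.415, 0.573, -0.415]
contact_force: [0.1, 0.3, -1.0]
opening: 0.152
```

Run:
```python
from h import *
info((.4553,-.2008,.0786),-18.2)
```

```text
t 10.5 tcp [ 0.4553 -0.201   0.0872] F [ 0.1  0.3 -1. ] M [-0.06  0.11 -0.01] op 0.152 q [ 0.3   0.79  0.04  2.07 -0.11  0.28  0.12]
tool axes cols [[-0.001, 0.95, -0.311], [0.0, -0.311, -0.95], [-1.0, -0.001, -0.0]]
tool y dir deg -18.14096244945529
shift frac [ 0.057 -0.    -0.001]
turn about tool x deg 0.05903755054470139 frac 0.0004919795878725115
turn about tool x deg -179.9409624494553 frac -1.4995080204121274
```

Emit:
{"api": "play_rows", "payload": {
  "rows": [
    [[0.015,0,0],0,-1],
    [[0.03,0,0],0,-1],
    [[0.045,0,0],0,-1],
    [[0.055,0,0],0,-1],
    [[0.065,0,0],0,-1],
    [[0.075,0,0],0,-1]
  ]
}}

```text
time: 11.1
tcp_pos: [0.4556, -0.2012, 0.0785]
ee_rot: [0.573, 0.415, -0.572, 0.415]
contact_force: [-5.9, 2.6, 37.2]
opening: 0.157
```

Run:
```python
from h import *
info((.4553,-.2008,.0786),-18.2)
```

```text
t 11.1 tcp [ 0.4556 -0.2012  0.0785] F [-5.9  2.6 37.2] M [0.56 1.17 0.02] op 0.157 q [ 0.3   0.81  0.04  2.08 -0.11  0.26  0.12]
tool axes cols [[0.001, 0.95, -0.312], [-0.0, -0.312, -0.95], [-1.0, 0.001, -0.0]]
tool y dir deg -18.160787150332425
shift frac [-0.    -0.003 -0.002]
turn about tool x deg 0.03921284966756389 frac 0.00032677374722969905
turn about tool x deg -179.9607871503324 frac -1.49967322625277
```

Emit:
{"api": "play_rows", "payload": {
  "rows": [
    [[-0.035,0,0],0,-1],
    [[-0.035,0,0],0,-0.2],
    [[-0.035,0,0],0,0],
    [[-0.035,0,0],0,0],
    [[-0.035,0,0],0,0]
  ]
}}

```text
time: 11.6
tcp_pos: [0.4556, -0.2011, 0.0817]
ee_rot: [-0.573, -0.415, 0.573, -0.415]
contact_force: [-0.4, 0.0, -0.4]
opening: 0.485
```

Run:
```python
from h import *
info()
```

```text
t 11.6 tcp [ 0.4556 -0.2011  0.0817] F [-0.4  0.  -0.4] M [-0.04  0.11 -0.05] op 0.485 q [ 0.3   0.8   0.04  2.07 -0.11  0.27  0.12]
tool axes cols [[-0.0, 0.95, -0.311], [0.0, -0.311, -0.95], [-1.0, -0.0, -0.0]]
tool y dir deg -18.141767409247716
```

Emit:
{"api": "play_rows", "payload": {
  "rows": [
    [[-0.15,0,0],0,0],
    [[-0.35,0,0],0,0],
    [[-0.35,0,-0.25],0,-1],
    [[-0.35,0,-0.5],0,-1],
    [[-0.35,0,-0.5],0,-1],
    [[-0.2,0,-0.5],0,-1]
  ]
}}

```text
time: 12.2
tcp_pos: [0.4812, -0.1289, 0.1133]
ee_rot: [0.573, 0.415, -0.571, 0.417]
contact_force: [0.5, 0.0, 0.2]
opening: 0.164
```

Run:
```python
from h import *
c=np.array([.4553,-.2008]);u=np.radians(71.8);v=np.array([np.cos(u),np.sin(u)])
info((*(c+.077*v),.08),-18.2)
im=snap('side','s7');
cv2.imwrite('pics/s7z.png',cv2.resize(im[200:320,200:340],None,fx=5,fy=5,interpolation=cv2.INTER_CUBIC)[:,:,::-1])
```

```text
t 12.2 tcp [ 0.4812 -0.1289  0.1133] F [0.5 0.  0.2] M [-0.1   0.15  0.02] op 0.164 q [ 0.12  0.74  0.07  2.06 -0.15  0.34  0.01]
tool axes cols [[0.005, 0.951, -0.308], [-0.001, -0.308, -0.951], [-1.0, 0.005, -0.001]]
tool y dir deg -17.962231815347298
shift frac [ 0.222 -0.015 -0.004]
turn about tool x deg 0.23776818465270821 frac 0.0019814015387725685
turn about tool x deg -179.76223181534732 frac -1.4980185984612278
```

View pics/s7z.png

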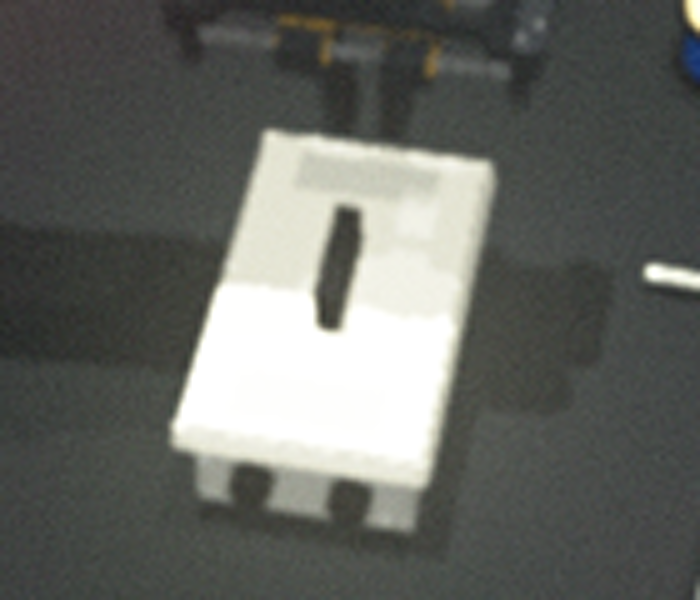

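The cover lies square on the box. I'll press both ends to confirm it is seated.

Emit:
{"api": "play_rows", "payload": {
  "rows": [
    [[0.1,-0.015,0],0,-1],
    [[0.2,-0.015,0],0,-1],
    [[0.23,-0.015,0],0,-1],
    [[0.25,-0.015,0],0,-1],
    [[0.26,-0.015,0],0,-1],
    [[0.27,-0.015,0],0,-1],
    [[0.275,-0.015,0],0,-1]
  ]
}}

```text
time: 12.95
tcp_pos: [0.4763, -0.1296, 0.0743]
ee_rot: [0.573, 0.414, -0.573, 0.415]
contact_force: [-7.6, 3.3, 44.5]
opening: 0.006
```

Run:
```python
from h import *
info()
```

```text
t 12.95 tcp [ 0.4763 -0.1296  0.0743] F [-7.6  3.3 44.5] M [ 0.47  1.64 -0.02] op 0.006 q [ 0.14  0.81  0.05  2.09 -0.16  0.24  0.01]
tool axes cols [[0.001, 0.95, -0.312], [-0.0, -0.312, -0.95], [-1.0, 0.001, -0.0]]
tool y dir deg -18.202452994984007
```

Emit:
{"api": "play_rows", "payload": {
  "rows": [
    [[-0.2,0,0],0,-1],
    [[-0.4,0,0],0,-1],
    [[-0.4,0,0.3],0,-1],
    [[-0.4,0,0.6],0,-1],
    [[-0.4,0,0.9],0,-1],
    [[-0.4,0,1],0,-1],
    [[-0.3,0,1],0,-1],
    [[-0.15,0,1],0,-1]
  ]
}}

```text
time: 13.75
tcp_pos: [0.4306, -0.2738, 0.0944]
ee_rot: [0.574, 0.413, -0.573, 0.416]
contact_force: [0.8, 0.1, 0.5]
opening: 0.006
```

Run:
```python
from h import *
c=np.array([.4553,-.2008]);u=np.radians(71.8);v=np.array([np.cos(u),np.sin(u)])
info((*(c-.077*v),.074),-18.2)
```

```text
t 13.75 tcp [ 0.4306 -0.2738  0.0944] F [0.8 0.1 0.5] M [-0.07  0.1   0.  ] op 0.006 q [ 0.46  0.78  0.03  2.04 -0.07  0.32  0.23]
tool axes cols [[0.003, 0.949, -0.314], [-0.002, -0.314, -0.949], [-1.0, 0.004, 0.001]]
tool y dir deg -18.29376929985557
shift frac [ 0.136  0.004 -0.001]
turn about tool x deg -0.09376929985558036 frac -0.0007814108321298364
turn about tool x deg 179.90623070014442 frac 1.4992185891678702
```

Emit:
{"api": "play_rows", "payload": {
  "rows": [
    [[0.05,0,0],0,-1],
    [[0.1,0,0],0,-1],
    [[0.12,0,0],0,-1],
    [[0.13,0,0],0,-1],
    [[0.14,0,0],0,-1],
    [[0.148,0,0],0,-1],
    [[0.148,0,0],0,-1]
  ]
}}

```text
time: 14.45
tcp_pos: [0.4302, -0.2717, 0.0744]
ee_rot: [0.573, 0.414, -0.572, 0.415]
contact_force: [-3.9, 3.6, 30.5]
opening: 0.002
```

Run:
```python
from h import *
info()
```

```text
t 14.45 tcp [ 0.4302 -0.2717  0.0744] F [-3.9  3.6 30.5] M [ 0.69  1.09 -0.03] op 0.002 q [ 0.46  0.82  0.03  2.05 -0.07  0.28  0.23]
tool axes cols [[0.002, 0.95, -0.311], [-0.001, -0.311, -0.95], [-1.0, 0.002, 0.0]]
tool y dir deg -18.14200096995088
```

Emit:
{"api": "play_rows", "payload": {
  "rows": [
    [[-0.2,0,0],0,-1],
    [[-0.5,0,0],0,-1],
    [[-1,0,0],0,-1],
    [[-1,0,-0.33],0,-1],
    [[-1,0,-0.66],0,-1],
    [[-1,0,-1],0,-1],
    [[-1,0,-1],0,-1]
  ]
}}

```text
time: 15.15
tcp_pos: [0.4795, -0.1213, 0.2219]
ee_rot: [0.572, 0.419, -0.568, 0.418]
contact_force: [0.6, 0.4, 0.2]
opening: 0.006
```

Emit:
{"api": "play_rows", "payload": {
  "rows": [
    [[0,0,-0.33],0,-1],
    [[0,0,-0.66],0,-1],
    [[0,0,-1],0,-1],
    [[0,0,-1],0,-1]
  ]
}}

```text
time: 15.55
tcp_pos: [0.5256, 0.0221, 0.2213]
ee_rot: [0.572, 0.419, -0.568, 0.418]
contact_force: [0.0, 0.1, -0.7]
opening: 0.003
```

Run:
```python
from h import *
info()
c=(.4553,-.2008)
for cam,(x0,y0,x1,y1),f in(('side',(230,200,320,310),6),('top',(280,170,390,265),7)):
    I=snap(cam,'f'+cam);im=np.ascontiguousarray(cv2.resize(I[y0:y1,x0:x1],None,fx=f,fy=f,interpolation=cv2.INTER_CUBIC)[:,:,::-1])
    u=np.array([np.cos(np.radians(-18.2)),np.sin(np.radians(-18.2))]);v=np.array([-u[1],u[0]])
    for hx,hy,z,col in((.059,.094,.074,(0,0,255)),(.059,.094,.081,(0,160,0))):
        P=[proj(cam,[*(np.array(c)+sx*hx*u+sy*hy*v),z]) for sx,sy in((1,1),(1,-1),(-1,-1),(-1,1))]
        cv2.polylines(im,[((np.array(P)-[x0,y0]+.5)*f).astype(int)],True,col,1)
    cv2.imwrite(f'pics/f{cam}z.png',im)
    for r in models.mark_of('cover_grip',cam)[:3]: print(cam,r['xy'],r['confidence'],atz(cam,r['xy'],.088))
```

```text
t 15.55 tcp [0.5256 0.0221 0.2213] F [ 0.   0.1 -0.7] M [-0.05  0.07 -0.01] op 0.003 q [-0.2   0.59  0.12  1.9  -0.12  0.66 -0.31]
tool axes cols [[0.003, 0.954, -0.299], [0.005, -0.299, -0.954], [-1.0, 0.001, -0.006]]
tool y dir deg -17.422572782641456
side [267.2, 255.8] 0.67 [ 0.45505408 -0.20959982  0.088     ]
side [180.6, 153.7] 0.56 [0.23534488 0.21199164 0.088     ]
top [338.2, 218.0] 0.81 [ 0.4525504  -0.20932555  0.088     ]
```

View pics/fsidez.png

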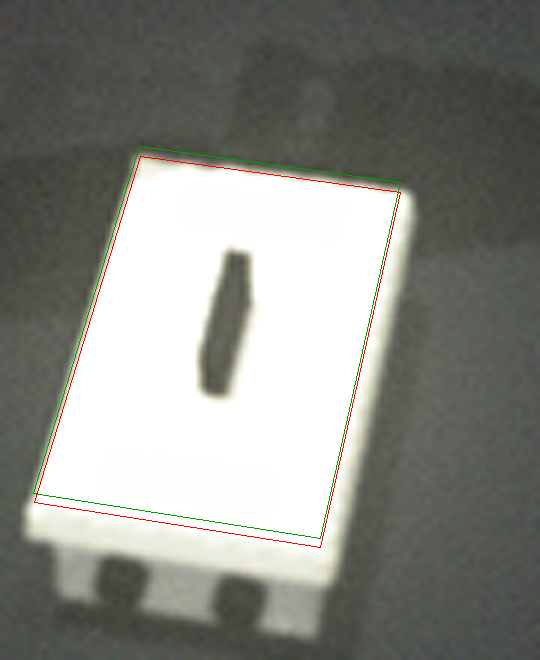

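View pics/ftopz.png

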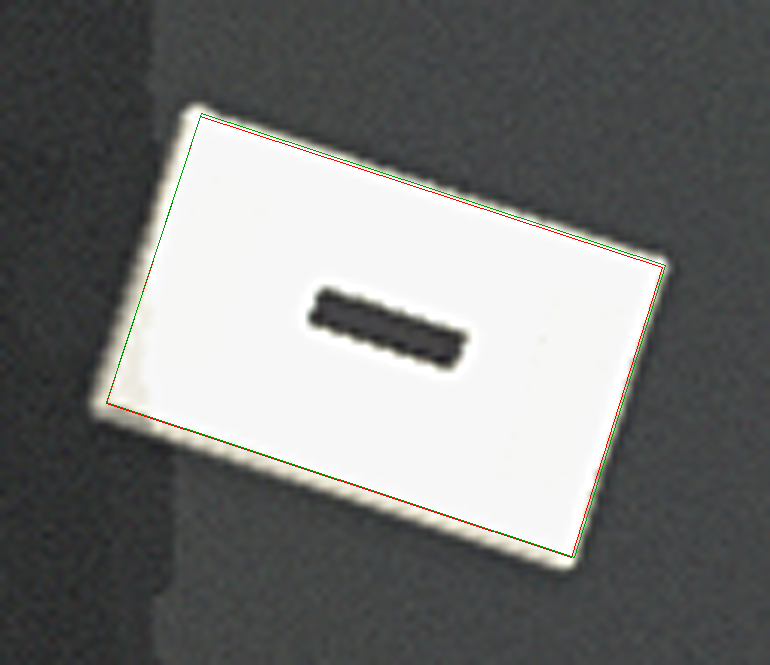

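Run:
```python
from h import *
print(job.hand_in())
```

```text
the job is handed in; nothing more can be done
None
```

I pressed the proud relay home, laid the cover on the box, pressed it down fully, let go, and handed the job in at about 15.7 s. No verdict was reported.

- **Relay:** I pressed the relay nearest the side camera. The fingers stopped at 67.2 mm with 29 N, against 67 mm for home. Afterwards the pictures showed all three tops level.
- **Cover:** I lifted it by the grip and pressed it over the box with 37 N. The tool then stood at the expected seated height to within 0.1 mm. After letting go, I pressed both ends with shut fingers. The plate top read 74.3 mm and 74.4 mm, against 74 mm when seated, so it is level.
- **Final pictures:** The cover's outline matches the seated position to about a pixel in both views. The arm is clear of everything. I never went near the spool, meter or screwdriver.
- **One disagreement:** The network's final grip mark is about 9 mm off the box centre in both views. I put this down to network error, because the visible outline and the tool's position at release both agree with the box centre, and the skirt allows only 2 to 6 mm of play.

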